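# Roll a lying bottle up the loading ramp onto the bottle roller

### The job

Push the brown bottle that lies on the worktop up the steel loading ramp of the bottle roller, over the top and down into the trough between the two rollers, where it comes to rest lying straight against the rear roller, its stop. Only push it from behind with the fingers, slowly: never grip or lift it, and keep the fingers against it all the way up so that it never rolls ahead or back on its own. Leave everything else standing where it is, and finish with the hand clear.

Things in the scene. Friction and masses are not known exactly. Their poses are not given: they have to be found in the camera images.
- amber_bottle: Brown reagent bottle, black screw cap, lying before the foot of the ramp, cap to the left as one looks uphill, only roughly square to the ramp; rolls freely. 127 mm long, 0.33 kg; body 60 mm in diameter and 87 mm long, cap 36 mm in diameter. Origin on its axis at the centre of its base; z runs along the axis from base to cap (level as it lies); x and y turn as it rolls.
- bottle_middle (a point): Point on the bottle's axis in the middle of its 87 mm long cylindrical body (43.5 mm from the base; the centre of mass lies 5 mm nearer the cap); 30 mm above the surface the bottle lies on.
- bottle_cap (a point): Point on the bottle's axis where the cap begins, 110 mm from the base.
- bottle_roller: Bench bottle roller, fixed: ramp, two black rubber rollers between grey brackets (inner faces at y = +-94 mm, 42 mm high), behind them a white housing 58 mm high, its front at x = 239 mm. Origin on the worktop at the middle of the ramp's foot edge; x points level in the uphill direction, y to the left, z up.
- front_roller (a point): Middle of the front roller's axis: roller 20 mm in diameter, parallel to y, at x = 170 mm, z = 11 mm in the bottle roller's frame. It continues the top end of the ramp without a step. Does not turn.
- rear_roller (a point): Middle of the rear roller's axis: same size, at x = 225 mm, z = 20 mm; it stands higher and is the stop. Does not turn.
- ramp_deck: Steel plate of the ramp, 170 mm long and 190 mm wide, rising 7 degrees (0.122 rad) from the worktop without a step at its foot. Its sides have low flanges, 10 mm high, inner faces at y = +-91 mm. Origin at the middle of the foot edge, on the plate's surface; x points up along the slope, y to the left, z square to the plate.
- trough (a point): Centre of the trough: where the bottle's axis lies once it rests on both rollers (midway between the brackets), 193 mm from the foot edge in the roller's x and 44 mm above the worktop. The bottle drops about 7 mm from the top of the front roller to get there.
- beaker: Bystander: clear beaker, 62 mm wide, 68 mm high, standing right of the ramp. Origin under its centre.
- vial: Bystander: glass vial with a black cap, 24 mm wide, 56 mm high, standing left of the ramp. Origin under its centre.
- stopper: Bystander: rubber stopper, 26 mm wide and high, standing right of the rollers. Origin under its centre.
- small_bottle: Bystander: slim white bottle, 48 mm wide, 112 mm high, standing upright right of the foot of the ramp. Origin under its centre.
- petri: Bystander: petri dish, 61 mm wide, 16 mm high, on the worktop to the robot's right. Origin under its centre.
There are look-alikes about, which are no part of the job. Leave any pink or red look-alike of the amber_bottle alone.

How it is judged:
By the outcome, as a careful person would: the job done as asked, in the order asked, and still so for the second after the job is handed in, with the robot touching nothing.
It also fails if it takes over 54 s, if anything falls off the work surface, if the arm or the gripper's body presses on something with over 40 N, if the wrist force passes 120 N, or if a joint passes its speed limit or range.

### The arm

A 6-joint arm with a two-finger parallel gripper is mounted at the origin on a cart in front of the work surface, level with it; the furniture and walls round the work are solid. World frame = base frame: x ahead of the robot, y to its left, z up, the work surface at z = 0. Lengths are in mm, angles in rad, forces in N, time in s.
With the tool pointing down it reaches from about 275 to 1000 mm from the base axis. Payload 8.4 kg.
Tool frame: the origin (TCP) lies midway between the tips of the shut fingers; the grasp point (between the pads) lies 19 mm behind it; z points along the fingers, y is the line along which they close (so a half turn about z gives the same grasp; the last joint's range is limited). The gripper opens to 85 mm and grips with 20 to 120 N. Pads are 22 mm wide; open, the fingers measure 114 mm over their backs; the gripper's body (76 mm by 85 mm) begins 54 mm behind the grasp point. The pads swing forward as they close: fully open they stand 13 mm farther back than shut.
Start: joints at [1.235, 0.353, 1.633, -0, 1.155, -0.002], TCP at [204.771, 590.506, 231.281] pointing down, gripper open.
Joint ranges: [-2.63, 2.63], [-0.92, 2.1], [0.06, 2.66], [-1.3, 4.44], [0, 2.69], [-3.02, 3.02]. Speed limits (rad/s): [2.22, 2.22, 2.79, 3.14, 3.14, 3.14].

### API

Orientations are given as [roll, pitch, yaw] about the fixed x, y, z axes, in that order (R = Rz(yaw) Ry(pitch) Rx(roll)).
In Python, from rig import r, imaging gives the robot as it stands. The module is installed in compiled form; this text tells all that it offers.
- The arm moves only by the tool arm_command, never from a script. Its argument "deltas" is a list of rows, each an object of numbers: "hand": the finger opening in mm, from 0 to 85.4; "tx", "ty", "tz": the shift along the tool's x, y, z in mm; "wx", "wy", "wz": the turn, a rotation vector about the tool's x, y, z in rad. A call has 1 to 8 rows; each row shifts and turns the commanded pose from where the row before left it, along the tool's axes as they then stand; what a row does not reach is not made up. A row lasts 1/8 s, in which the tool goes at most 62.5 mm and 10.7 degrees, less where a joint would pass 70% of its speed; a pose out of reach is approached as far as the arm can. A call with a gripper value outside its range is refused whole. The fingers move at their own pace and stop on an object; "squeeze" is the grip in N (left out, the last holds). Time passes only in rows, so rows that do not move let the fingers close. It gives the time, the measured TCP pose, the force, the opening and the grip force at its end, in the units of the state.
- r.sense(): the state, without advancing time (a new reading comes with each control period).
- imaging.grab_frame(name): name is "side" or "top"; returns a dict with "image" (420x560x3 uint8, red, green, blue), "mtx" (3x3 intrinsics, pixels), "world_to_cam" (4x4, takes a point from world to camera coordinates). Camera axes: x right, y up, looking along -z (the intrinsics and any distortion apply to the point x, -y, -z); pixel columns grow to the right and rows downward; lengths in mm; the calibration is good to about 2 mm. A picture is of the moment at which its call begins. There is no depth.
- r.sign_off(): hands the job in; it is judged then, once.
The state is a dict: "clock": time; "qpos": joint angles; "qvel": joint speeds; "joint_efforts": joint torques, N m; "eef_pos": TCP position; "tcp_rot": TCP orientation; "contact_force": force on the tool from outside, world axes, zero at the start; "wrist_torque": the same for the moment, N m; "opening": opening from 0.0 (shut) to 1.0 (fully open); "grasp_force": force on a finger pad.
Only numpy, scipy, OpenCV 4.12 (cv2) and the standard library are available. Lean on these libraries where they do the work, as an engineer would, in place of code of your own. Each camera call takes 0.05 s, during which the arm holds its last target. There are 200 camera calls.

## Working session

There is one attempt and no reset: what is moved stays moved. The work goes in short steps, Python scripts to look and compute and a tool call to move; the robot and the scene stay as the last step left them, time stands still between calls to the robot, and variables do not carry over. Pictures are saved under pics/ and viewed, at most 10 in all, crops included, and the job is handed in when it is done.

Besides the shell and the picture viewer there is one more tool, called after ">>>" by a JSON object that holds its "method" and its "body". arm_command: Moves the arm, as the interface text tells. Its arguments: {"type":"object","properties":{"deltas":{"type":"array"},"squeeze":{"type":"number"}},"required":["deltas"]}

```bash
mkdir -p pics; python3 - <<'E'
from rig import r, imaging
import cv2,numpy as np
for n in("side","top"):
    f=imaging.grab_frame(n); cv2.imwrite(f"pics/{n}0.png",f["image"][:,:,::-1]); print(n,f["mtx"].tolist(),np.round(f["world_to_cam"],4).tolist(),[k for k in f])
s=r.sense(); print(s)
E
```

```text
side [[502.4973686610777, 0.0, 282.2389748991478], [0.0, 502.4973686610777, 212.69588926078782], [0.0, 0.0, 1.0]] [[0.912, -0.4099, 0.0142, -673.4642], [0.1396, 0.3428, 0.929, -124.5769], [-0.3856, -0.8453, 0.3698, -1190.2967], [0.0, 0.0, 0.0, 1.0]] ['image', 'mtx', 'world_to_cam']
top [[409.5557976173935, 0.0, 276.11716377097355], [0.0, 409.5557976173935, 198.56648952638955], [0.0, 0.0, 1.0]] [[0.0067, -1.0, -0.0027, -110.3793], [0.9928, 0.0063, 0.12, -656.8996], [-0.1199, -0.0035, 0.9928, -1303.3733], [0.0, 0.0, 0.0, 1.0]] ['image', 'mtx', 'world_to_cam']
{'clock': 0.1, 'qpos': array([ 1.23460456e+00,  3.53567594e-01,  1.63404241e+00,  3.03384281e-06,
        1.15519585e+00, -2.41467547e-03]), 'qvel': array([ 0.00252669, -0.001712  , -0.00193467,  0.00118007,  0.00073639,
        0.0010114 ]), 'joint_efforts': array([-7.81509607e-04, -6.06364346e+01, -3.42817283e+01, -3.28383055e-05,
        4.12206675e-03,  3.18904813e-05]), 'eef_pos': array([204.62961924, 590.11286317, 230.65123167]), 'tcp_rot': array([-3.14037946e+00, -5.70357441e-06,  2.80781433e+00]), 'contact_force': array([-0.69503594, -0.31969969,  0.34313154]), 'wrist_torque': array([-0.05169104,  0.00784822, -0.06506774]), 'grasp_force': 0.0, 'opening': 0.9990342334729719}
```

View pics/top0.png

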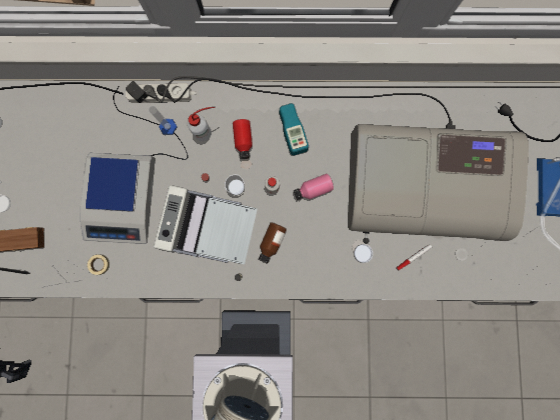

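View pics/side0.png

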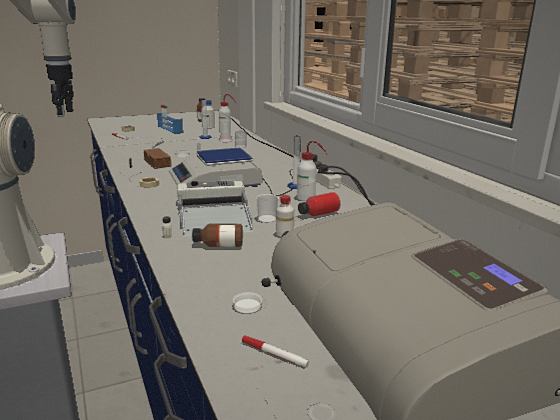

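The top view shows three lying bottles: brown at (273,240), red at (243,138) and pink at (316,187). The brown one fits, because it lies before the ramp foot with its cap on the left looking uphill (uphill is image left, about +y). The side view shows it at (220,236), with the ramp behind it. I'll confirm with one enlarged crop.

```bash
cat > h.py <<'E'
import numpy as np, cv2
from rig import r, imaging
def ray(f,u,v):
    K,T=f["mtx"],f["world_to_cam"]; R,t=T[:3,:3],T[:3,3]
    d=np.array([(u-K[0,2])/K[0,0],-(v-K[1,2])/K[1,1],-1]); return -R.T@t, R.T@d
def onz(f,u,v,z):
    o,d=ray(f,u,v); return (o+d*(z-o[2])/d[2])
def proj(f,p):
    K,T=f["mtx"],f["world_to_cam"]; c=T[:3,:3]@np.asarray(p,float)+T[:3,3]
    return np.array([K[0,2]+K[0,0]*c[0]/-c[2], K[1,2]+K[1,1]*-c[1]/-c[2]])
def brown(f,roi):
    x0,y0,x1,y1=roi; h=cv2.cvtColor(f["image"],cv2.COLOR_RGB2HSV)
    m=cv2.inRange(h,(3,90,30),(18,255,190)); o=np.zeros_like(m); o[y0:y1,x0:x1]=m[y0:y1,x0:x1]; return o
E
python3 - <<'E'
from h import *
f=imaging.grab_frame("top"); im=f["image"][:,:,::-1]
cv2.imwrite("pics/c1.png",cv2.resize(im[170:290,145:305],None,fx=5,fy=5,interpolation=cv2.INTER_CUBIC))
g=imaging.grab_frame("side"); im=g["image"][:,:,::-1]
cv2.imwrite("pics/c2.png",cv2.resize(im[160:260,150:283],None,fx=6,fy=6,interpolation=cv2.INTER_CUBIC))
E
```

```text
(no output)
```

View pics/c1.png

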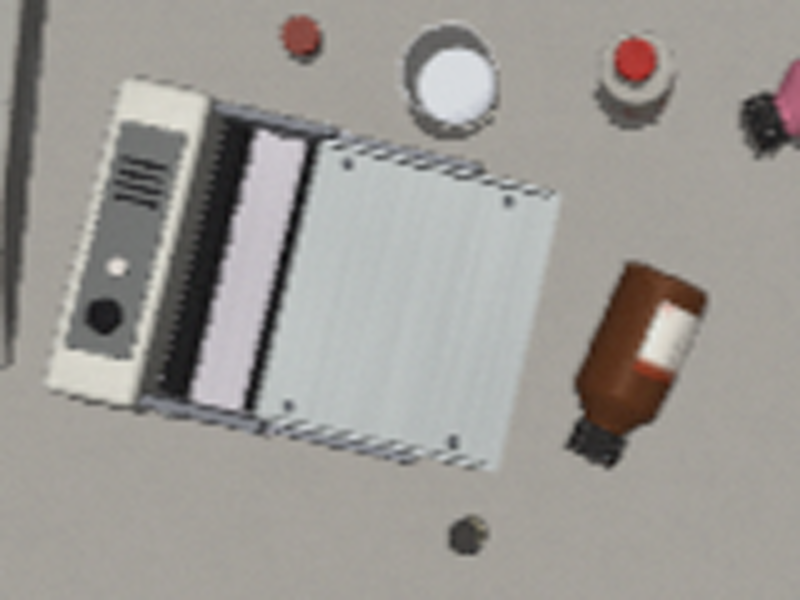

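View pics/c2.png

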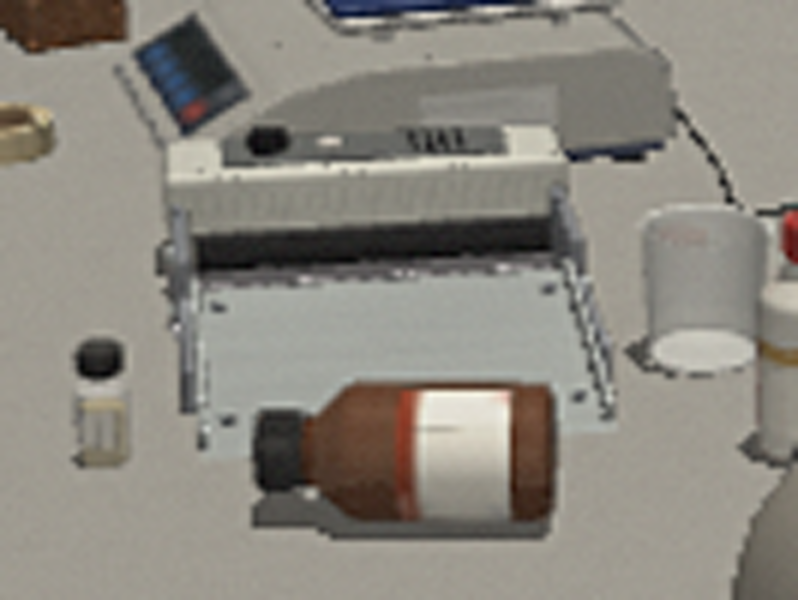

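The crop confirms the brown, black-capped bottle before the ramp foot. Its base corners are at crop pixels (632,262) and (707,295), and its cap end is around (590,460). The ramp foot corners are at (561,192) and (497,470). Next I compute poses.

```bash
python3 - <<'E'
from h import *
f=imaging.grab_frame("top");g=imaging.grab_frame("side")
c=lambda u,v,z:onz(f,145+(u+.5)/5-.5,170+(v+.5)/5-.5,z)
s=lambda u,v,z:onz(g,150+(u+.5)/6-.5,160+(v+.5)/6-.5,z)
R,L=c(561,192,0),c(497,470,0); print("foot",R,L,np.linalg.norm(R-L),(R+L)/2)
d=L-R; up=np.array([-d[1],d[0]]); 
y=d[:2]/np.linalg.norm(d[:2]); x=np.array([y[1],-y[0]]); print("uphill ang (edge)",np.arctan2(x[1],x[0]))
H1,H2=c(122,78,58),c(48,388,58); print("housing back", H1,H2,np.arctan2(*( (H2-H1)[:2]*[1,1])),np.linalg.norm(H1-H2))
hf1,hf2=c(213,97,58),c(137,407,58);print("housing front",hf1,hf2)
M=(R+L)[:2]/2; Hm=(hf1+hf2)[:2]/2; q=Hm-M; print("mid->front", np.linalg.norm(q),np.arctan2(q[1],q[0]))
print("side foot", s(617,425,0),s(203,455,0))
for n in ("b1",632,262),("b2",707,295),("c1",565,450),("c2",614,467),("s1",577,390),("s2",655,428): print(n,np.round(c(n[1],n[2],30),1))
m=brown(f,(255,215,295,265)); k=max(cv2.findContours(m,0,1)[0],key=cv2.contourArea); print(cv2.minAreaRect(k),cv2.contourArea(k))
E
```

```text
foot [629.96171105 -41.15621171   0.        ] [444.69419238  -1.02782606   0.        ] 189.56355348488322 [537.32795172 -21.09201889   0.        ]
uphill ang (edge) 1.357494244365271
housing back [696.88141119 242.01981785  58.        ] [496.64467137 281.64969692  58.        ] -1.3754062574023274 204.1207468287613
housing front [684.78705513 182.46513497  58.        ] [485.00368081 224.38945124  58.        ]
mid->front 229.50289877517451 1.3620201445730582
side foot [630.35143668 -37.5240988    0.        ] [445.30480087   2.15084894   0.        ]
('b1', 632, 262) [581.2 -89.8  30. ]
('b2', 707, 295) [ 559.9 -139.1   30. ]
('c1', 565, 450) [458.9 -47.3  30. ]
('c2', 614, 467) [448.3 -79.2  30. ]
('s1', 577, 390) [497.6 -54.7  30. ]
('s2', 655, 428) [ 473.5 -105.6   30. ]
((271.85345458984375, 240.00860595703125), (17.069835662841797, 33.22052764892578), 23.198591232299805) 374.0
```

>>> {"method": "arm_command", "body": {"deltas": [{"wz": 0.18, "hand": 46}, {"wz": 0.18, "hand": 46}, {"wz": 0.18, "hand": 46}, {"wz": 0.18, "hand": 46}, {"wz": 0.18, "hand": 46}, {"wz": 0.18, "hand": 46}, {"wz": 0.18, "hand": 46}, {"wz": 0.18, "hand": 46}], "squeeze": 20}}

```text
schema error: expected keys hand, tx, ty, tz, wx, wy, wz
```

>>> {"method": "arm_command", "body": {"deltas": [{"hand": 46, "tx": 0, "ty": 0, "tz": 0, "wx": 0, "wy": 0, "wz": 0.18}, {"hand": 46, "tx": 0, "ty": 0, "tz": 0, "wx": 0, "wy": 0, "wz": 0.18}, {"hand": 46, "tx": 0, "ty": 0, "tz": 0, "wx": 0, "wy": 0, "wz": 0.18}, {"hand": 46, "tx": 0, "ty": 0, "tz": 0, "wx": 0, "wy": 0, "wz": 0.18}, {"hand": 46, "tx": 0, "ty": 0, "tz": 0, "wx": 0, "wy": 0, "wz": 0.18}, {"hand": 46, "tx": 0, "ty": 0, "tz": 0, "wx": 0, "wy": 0, "wz": 0.18}, {"hand": 46, "tx": 0, "ty": 0, "tz": 0, "wx": 0, "wy": 0, "wz": 0.18}, {"hand": 46, "tx": 0, "ty": 0, "tz": 0, "wx": 0, "wy": 0, "wz": 0.18}], "squeeze": 20}}

```text
clock: 1.3
eef_pos: [204.8, 590.4, 231.2]
tcp_rot: [-3.142, 0.0, 1.362]
contact_force: [0.5, -0.4, 0.1]
opening: 0.533
grasp_force: 0.0
```

>>> {"method": "arm_command", "body": {"deltas": [{"hand": 46, "tx": 0, "ty": 0, "tz": 0, "wx": 0, "wy": 0, "wz": 0.18}, {"hand": 46, "tx": 0, "ty": 0, "tz": 0, "wx": 0, "wy": 0, "wz": 0.031}, {"hand": 46, "tx": -40, "ty": 41, "tz": 0, "wx": 0, "wy": 0, "wz": 0}, {"hand": 46, "tx": -40, "ty": 41, "tz": 0, "wx": 0, "wy": 0, "wz": 0}, {"hand": 46, "tx": -40, "ty": 41, "tz": 0, "wx": 0, "wy": 0, "wz": 0}, {"hand": 46, "tx": -40, "ty": 41, "tz": 0, "wx": 0, "wy": 0, "wz": 0}, {"hand": 46, "tx": -40, "ty": 41, "tz": 0, "wx": 0, "wy": 0, "wz": 0}, {"hand": 46, "tx": -40, "ty": 41, "tz": 0, "wx": 0, "wy": 0, "wz": 0}]}}

```text
clock: 2.3
eef_pos: [333.9, 270.2, 231.5]
tcp_rot: [3.141, -0.001, 1.161]
contact_force: [1.2, -0.5, 0.3]
opening: 0.541
grasp_force: 0.0
```

>>> {"method": "arm_command", "body": {"deltas": [{"hand": 46, "tx": -40, "ty": 41, "tz": 0, "wx": 0, "wy": 0, "wz": 0}, {"hand": 46, "tx": -40, "ty": 41, "tz": 0, "wx": 0, "wy": 0, "wz": 0}, {"hand": 46, "tx": -40, "ty": 41, "tz": 0, "wx": 0, "wy": 0, "wz": 0}, {"hand": 46, "tx": -40, "ty": 41, "tz": 0, "wx": 0, "wy": 0, "wz": 0}, {"hand": 46, "tx": -40, "ty": 41, "tz": 0, "wx": 0, "wy": 0, "wz": 0}, {"hand": 46, "tx": -40, "ty": 41, "tz": 0, "wx": 0, "wy": 0, "wz": 0}, {"hand": 46, "tx": -40, "ty": 41, "tz": 0, "wx": 0, "wy": 0, "wz": 0}, {"hand": 46, "tx": 0, "ty": 0, "tz": 0, "wx": 0, "wy": 0, "wz": 0}]}}

```text
clock: 3.3
eef_pos: [484.8, -103.2, 231.4]
tcp_rot: [3.14, 0.0, 1.156]
contact_force: [0.3, 0.4, -0.9]
opening: 0.535
grasp_force: 0.0
```

>>> {"method": "arm_command", "body": {"deltas": [{"hand": 46, "tx": -42, "ty": 38, "tz": 0, "wx": 0, "wy": 0, "wz": 0}, {"hand": 46, "tx": 0, "ty": 0, "tz": 50, "wx": 0, "wy": 0, "wz": 0}, {"hand": 46, "tx": 0, "ty": 0, "tz": 50, "wx": 0, "wy": 0, "wz": 0}, {"hand": 46, "tx": 0, "ty": 0, "tz": 50, "wx": 0, "wy": 0, "wz": 0}, {"hand": 46, "tx": 0, "ty": 0, "tz": 30, "wx": 0, "wy": 0, "wz": 0}, {"hand": 46, "tx": 0, "ty": 0, "tz": 20, "wx": 0, "wy": 0, "wz": 0}, {"hand": 46, "tx": 0, "ty": 0, "tz": 19, "wx": 0, "wy": 0, "wz": 0}, {"hand": 46, "tx": 0, "ty": 0, "tz": 0, "wx": 0, "wy": 0, "wz": 0}]}}

```text
clock: 4.3
eef_pos: [500.3, -152.6, 11.3]
tcp_rot: [-3.139, 0.0, 1.159]
contact_force: [0.9, 0.3, 0.7]
opening: 0.538
grasp_force: 0.0
```

```bash
python3 - <<'E'
from h import *
print(r.sense()["eef_pos"])
f=imaging.grab_frame("top"); im=f["image"][:,:,::-1]
g=imaging.grab_frame("side"); im2=g["image"][:,:,::-1]
a=cv2.resize(im[200:290,200:320],None,fx=5,fy=5,interpolation=cv2.INTER_CUBIC)[:, :400*2][:450]
b=cv2.resize(im2[150:270,150:290],None,fx=4,fy=4,interpolation=cv2.INTER_CUBIC)
cv2.imwrite("pics/d1.png",b); cv2.imwrite("pics/d0.png",a)
E
```

```text
[ 500.28079914 -152.55415082   11.31771308]
```

View pics/d1.png

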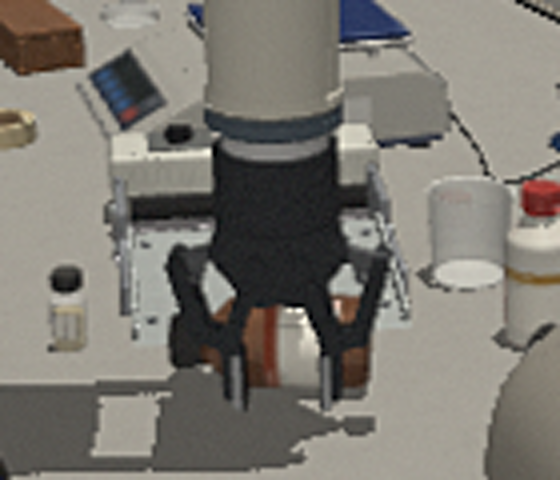

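The hand stands behind the bottle about 22 mm away, with both fingers over the body (at (237,380) and (328,380) in the crop), about 5 mm too far toward the cap. I shift it toward the base and close in slowly.

>>> {"method": "arm_command", "body": {"deltas": [{"hand": 46, "tx": 4, "ty": 1.5, "tz": 0, "wx": 0, "wy": 0, "wz": 0}, {"hand": 46, "tx": 4, "ty": 1.5, "tz": 0, "wx": 0, "wy": 0, "wz": 0}, {"hand": 46, "tx": 4, "ty": 1.5, "tz": 0, "wx": 0, "wy": 0, "wz": 0}, {"hand": 46, "tx": 3, "ty": 1.5, "tz": 0, "wx": 0, "wy": 0, "wz": 0}, {"hand": 46, "tx": 2, "ty": 0, "tz": 0, "wx": 0, "wy": 0, "wz": 0}, {"hand": 46, "tx": 1.5, "ty": 0, "tz": 0, "wx": 0, "wy": 0, "wz": 0}, {"hand": 46, "tx": 1.5, "ty": 0, "tz": 0, "wx": 0, "wy": 0, "wz": 0}, {"hand": 46, "tx": 1.5, "ty": 0, "tz": 0, "wx": 0, "wy": 0, "wz": 0}]}}

```text
clock: 5.4
eef_pos: [515.6, -136.4, 12.3]
tcp_rot: [-3.142, -0.0, 1.157]
contact_force: [-0.8, 0.2, -0.5]
opening: 0.541
grasp_force: 0.0
```

>>> {"method": "arm_command", "body": {"deltas": [{"hand": 46, "tx": 2, "ty": 0, "tz": 0, "wx": 0, "wy": 0, "wz": -0.01}, {"hand": 46, "tx": 2, "ty": 0, "tz": 0, "wx": 0, "wy": 0, "wz": -0.02}, {"hand": 46, "tx": 2, "ty": 0, "tz": 0, "wx": 0, "wy": 0, "wz": -0.02}, {"hand": 46, "tx": 2, "ty": 0, "tz": 0, "wx": 0, "wy": 0, "wz": -0.02}, {"hand": 46, "tx": 2, "ty": 0, "tz": 0, "wx": 0, "wy": 0, "wz": -0.02}, {"hand": 46, "tx": 2, "ty": 0, "tz": 0, "wx": 0, "wy": 0, "wz": -0.02}, {"hand": 46, "tx": 2, "ty": 0, "tz": 0, "wx": 0, "wy": 0, "wz": -0.02}, {"hand": 46, "tx": 2, "ty": 0, "tz": 0, "wx": 0, "wy": 0, "wz": -0.02}]}}

```text
clock: 6.4
eef_pos: [521.2, -121.3, 12.3]
tcp_rot: [-3.142, 0.0, 1.308]
contact_force: [-0.3, -0.8, 0.1]
opening: 0.542
grasp_force: 0.1
```

```bash
cat >> h.py <<'E'
FM=np.array([537.5,-20.]); A=1.363; X=np.array([np.cos(A),np.sin(A)]); Y=np.array([-X[1],X[0]])
def rf(p): return np.round([(np.asarray(p)[:2]-FM)@X,(np.asarray(p)[:2]-FM)@Y],1)
def look(name,z=30,view=False):
    s=r.sense(); print(s["clock"],"tcp",np.round(s["eef_pos"],1),rf(s["eef_pos"]),"yaw",round(s["tcp_rot"][2],3),"F",np.round(s["contact_force"],1))
    f=imaging.grab_frame("top");g=imaging.grab_frame("side")
    a=cv2.resize(f["image"][185:285,185:305,::-1],(360,300),interpolation=cv2.INTER_CUBIC)
    b=cv2.resize(g["image"][150:270,150:290,::-1],(350,300),interpolation=cv2.INTER_CUBIC)
    cv2.imwrite(f"pics/{name}.png",np.hstack([a,b]))
    k=cv2.findContours(brown(f,(195,200,295,270)),0,1)[0]
    for c in sorted(k,key=cv2.contourArea)[::-1][:3]:
        if cv2.contourArea(c)>25: print(np.round(cv2.contourArea(c)), [rf(onz(f,*p,z)).tolist() for p in cv2.boxPoints(cv2.minAreaRect(c))])
E
python3 -c "from h import *; look('e1')"
```

```text
6.4 tcp [ 521.2 -121.3   12.3] [-102.5   -4.9] yaw 1.308 F [-0.3 -0.8  0.1]
```

View pics/e1.png

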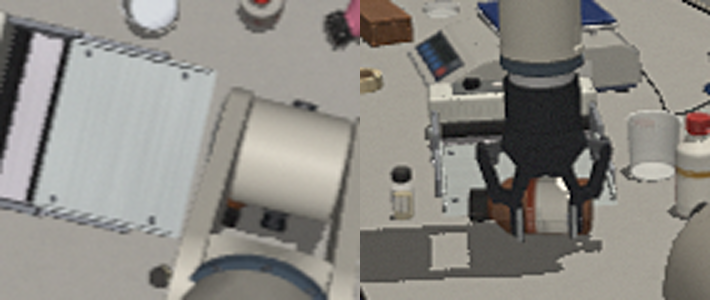

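Both fingers lie against the body, and the bottle is nearly square before the foot (crop ends about (480,205) to (590,207)). I'll finish squaring and roll it on over the flat.

>>> {"method": "arm_command", "body": {"deltas": [{"hand": 46, "tx": 2.5, "ty": 0, "tz": 0, "wx": 0, "wy": 0, "wz": -0.015}, {"hand": 46, "tx": 2.5, "ty": 0, "tz": 0, "wx": 0, "wy": 0, "wz": -0.015}, {"hand": 46, "tx": 2.5, "ty": 0, "tz": 0, "wx": 0, "wy": 0, "wz": -0.015}, {"hand": 46, "tx": 2.5, "ty": 0, "tz": 0, "wx": 0, "wy": 0, "wz": -0.01}, {"hand": 46, "tx": 2.5, "ty": 0, "tz": 0, "wx": 0, "wy": 0, "wz": 0}, {"hand": 46, "tx": 2.5, "ty": 0, "tz": 0, "wx": 0, "wy": 0, "wz": 0}, {"hand": 46, "tx": 2.5, "ty": 0, "tz": 0, "wx": 0, "wy": 0, "wz": 0}, {"hand": 46, "tx": 2.5, "ty": 0, "tz": 0, "wx": 0, "wy": 0, "wz": 0}]}}

```text
clock: 7.5
eef_pos: [525.6, -101.8, 12.3]
tcp_rot: [3.142, 0.0, 1.362]
contact_force: [-0.1, -0.5, 0.1]
opening: 0.538
grasp_force: 0.1
```

>>> {"method": "arm_command", "body": {"deltas": [{"hand": 46, "tx": 2.5, "ty": 0, "tz": 0, "wx": 0, "wy": 0, "wz": 0}, {"hand": 46, "tx": 2.5, "ty": 0, "tz": 0, "wx": 0, "wy": 0, "wz": 0}, {"hand": 46, "tx": 2.5, "ty": 0, "tz": 0, "wx": 0, "wy": 0, "wz": 0}, {"hand": 46, "tx": 2.5, "ty": 0, "tz": 0, "wx": 0, "wy": 0, "wz": 0}, {"hand": 46, "tx": 2.5, "ty": 0, "tz": 0, "wx": 0, "wy": 0, "wz": 0}, {"hand": 46, "tx": 2.5, "ty": 0, "tz": 0, "wx": 0, "wy": 0, "wz": 0}, {"hand": 46, "tx": 2.5, "ty": 0, "tz": 0, "wx": 0, "wy": 0, "wz": 0}, {"hand": 46, "tx": 2.5, "ty": 0, "tz": 0, "wx": 0, "wy": 0, "wz": 0}]}}

```text
clock: 8.5
eef_pos: [529.8, -82.2, 12.3]
tcp_rot: [3.142, 0.0, 1.362]
contact_force: [-0.9, 0.3, 0.0]
opening: 0.54
grasp_force: 0.1
```

```bash
python3 -c "from h import *; look('e2')"
```

```text
8.5 tcp [529.8 -82.2  12.3] [-62.5  -5.3] yaw 1.362 F [-0.9  0.3  0. ]
```

View pics/e2.png

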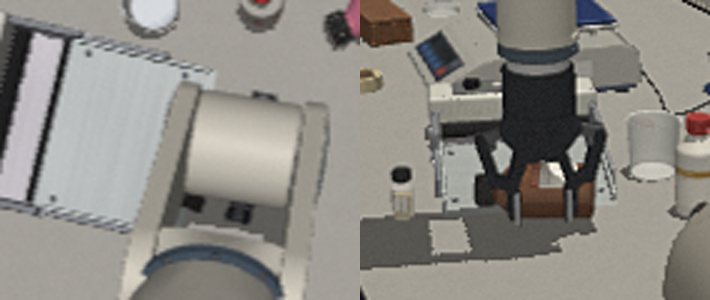

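>>> {"method": "arm_command", "body": {"deltas": [{"hand": 46, "tx": 2.5, "ty": 0, "tz": 0, "wx": 0, "wy": 0, "wz": 0}, {"hand": 46, "tx": 2.5, "ty": 0, "tz": 0, "wx": 0, "wy": 0, "wz": 0}, {"hand": 46, "tx": 2.5, "ty": 0, "tz": 0, "wx": 0, "wy": 0, "wz": 0}, {"hand": 46, "tx": 2.5, "ty": 0, "tz": 0, "wx": 0, "wy": 0, "wz": 0}, {"hand": 46, "tx": 2.5, "ty": 0, "tz": 0, "wx": 0, "wy": 0, "wz": 0}, {"hand": 46, "tx": 2.5, "ty": 0, "tz": 0, "wx": 0, "wy": 0, "wz": 0}, {"hand": 46, "tx": 2.5, "ty": 0, "tz": -0.2, "wx": 0, "wy": 0, "wz": 0}, {"hand": 46, "tx": 2.5, "ty": 0, "tz": -0.3, "wx": 0, "wy": 0, "wz": 0}]}}

```text
clock: 9.6
eef_pos: [534.0, -62.8, 12.9]
tcp_rot: [3.141, 0.0, 1.362]
contact_force: [-0.5, -2.8, 1.9]
opening: 0.537
grasp_force: 1.7
```

>>> {"method": "arm_command", "body": {"deltas": [{"hand": 46, "tx": 2.5, "ty": 0, "tz": -0.3, "wx": 0, "wy": 0, "wz": 0}, {"hand": 46, "tx": 2.5, "ty": 0, "tz": -0.3, "wx": 0, "wy": 0, "wz": 0}, {"hand": 46, "tx": 2.5, "ty": 0, "tz": -0.3, "wx": 0, "wy": 0, "wz": 0}, {"hand": 46, "tx": 2.5, "ty": 0, "tz": -0.3, "wx": 0, "wy": 0, "wz": 0}, {"hand": 46, "tx": 2.5, "ty": 0, "tz": -0.3, "wx": 0, "wy": 0, "wz": 0}, {"hand": 46, "tx": 2.5, "ty": 0, "tz": -0.3, "wx": 0, "wy": 0, "wz": 0}, {"hand": 46, "tx": 2.5, "ty": 0, "tz": -0.3, "wx": 0, "wy": 0, "wz": 0}, {"hand": 46, "tx": 2.5, "ty": 0, "tz": -0.3, "wx": 0, "wy": 0, "wz": 0}]}}

```text
clock: 10.6
eef_pos: [538.1, -43.1, 15.2]
tcp_rot: [-3.142, 0.0, 1.362]
contact_force: [-1.0, -3.5, 2.6]
opening: 0.543
grasp_force: 1.6
```

```bash
python3 - <<'E'
from h import *
g=imaging.grab_frame("side"); print("prev base,cap", rf(onz(g,243.2,226,30)),rf(onz(g,196,226,30)))
look('e3')
E
```

```text
prev base,cap [-31.7 -64.2] [-8.9 60.2]
10.65 tcp [538.1 -42.8  15.2] [-22.2  -5.3] yaw 1.362 F [-0.3 -0.1  0.7]
```

View pics/e3.png

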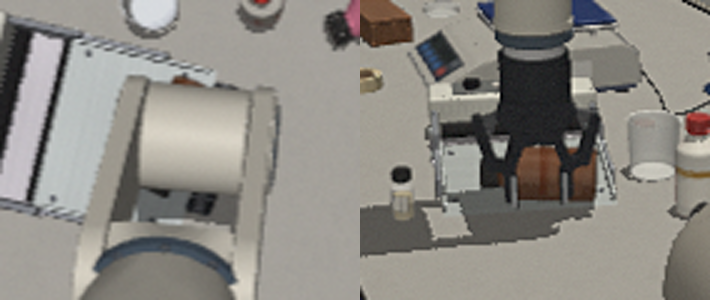

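```bash
python3 - <<'E'
from h import *
f=imaging.grab_frame("top");g=imaging.grab_frame("side")
print(r.sense()["contact_force"])
m=brown(g,(195,195,255,240)); ys,xs=np.nonzero(m)
for v in range(ys.min(),ys.max()+1):
    q=np.sort(xs[ys==v]); 
    if len(q): print(v,q[0],q[-1],rf(onz(g,q[-1]+.5,v,34)),rf(onz(g,q[0]-.5,v,34)))
m=brown(f,(225,195,285,270)); ys,xs=np.nonzero(m)
for v in sorted(set(ys)): q=xs[ys==v]; print("top",v,q.min(),q.max(),rf(onz(f,q.min(),v,34)),rf(onz(f,q.max(),v,34)))
h=f["image"]
print(h[205:225:2,238:262:3].tolist() if 0 else "")
E
```

```text
[ 0.79090386 -1.31806067 -0.45403421]
208 218 218 [103.7 -11.2] [104.2  -8.3]
209 215 234 [ 87.4 -55.9] [97.7  1. ]
210 215 236 [ 78.5 -60.6] [89.8  1.7]
211 214 244 [ 66.6 -82.1] [82.4  5.2]
212 215 243 [ 59.4 -78.2] [74.1  3.1]
213 214 243 [ 51.8 -77.1] [66.9  6.6]
214 213 243 [ 44.2 -76. ] [59.8 10. ]
215 213 243 [ 36.7 -74.9] [52.2 10.7]
216 213 243 [ 29.3 -73.8] [44.8 11.3]
217 212 243 [ 21.9 -72.8] [37.8 14.7]
218 212 243 [ 14.7 -71.7] [30.5 15.3]
219 205 243 [  7.5 -70.7] [26.7 34.9]
220 205 243 [  0.3 -69.7] [19.5 35.4]
221 205 243 [ -6.8 -68.6] [12.3 35.9]
222 205 243 [-13.8 -67.6] [ 5.3 36.4]
223 205 243 [-20.7 -66.6] [-1.7 36.9]
224 213 243 [-27.6 -65.6] [-12.5  16.3]
225 213 243 [-34.4 -64.7] [-19.4  16.9]
226 213 243 [-41.1 -63.7] [-26.2  17.5]
227 213 243 [-47.8 -62.7] [-32.9  18.1]
228 213 243 [-54.4 -61.8] [-39.6  18.7]
229 213 242 [-60.5 -58.2] [-46.2  19.2]
230 241 241 [-66.5 -54.7] [-66.  -52.2]
top 211 243 246 [ 38.1 -72.7] [ 28.5 -74.8]
top 212 243 249 [ 37.4 -69.5] [ 18.1 -73.7]
top 213 250 251 [ 14.2 -71.2] [ 11.  -71.8]
```

The mask edges put the base at y≈-72 in the roller frame. The bottle is still yawed and has drifted right, so the left finger sits at the end of the body. I slide the hand about 20 mm right along the bottle while still pressing, so the fingers straddle its centre of mass.

>>> {"method": "arm_command", "body": {"deltas": [{"hand": 46, "tx": 1, "ty": 2.5, "tz": -0.1, "wx": 0, "wy": 0, "wz": 0}, {"hand": 46, "tx": 1, "ty": 2.5, "tz": -0.1, "wx": 0, "wy": 0, "wz": 0}, {"hand": 46, "tx": 1, "ty": 2.5, "tz": -0.1, "wx": 0, "wy": 0, "wz": 0}, {"hand": 46, "tx": 1, "ty": 2.5, "tz": -0.1, "wx": 0, "wy": 0, "wz": 0}, {"hand": 46, "tx": 1, "ty": 2.5, "tz": -0.1, "wx": 0, "wy": 0, "wz": 0}, {"hand": 46, "tx": 1, "ty": 2.5, "tz": -0.2, "wx": 0, "wy": 0, "wz": 0}, {"hand": 46, "tx": 1, "ty": 2.5, "tz": -0.2, "wx": 0, "wy": 0, "wz": 0}, {"hand": 46, "tx": 1, "ty": 2.5, "tz": -0.2, "wx": 0, "wy": 0, "wz": 0}]}}

```text
clock: 11.85
eef_pos: [559.4, -39.6, 16.3]
tcp_rot: [-3.142, 0.0, 1.362]
contact_force: [-0.1, -0.4, 0.1]
opening: 0.535
grasp_force: 0.4
```

```bash
cat >> h.py <<'E'
def ends():
    s=r.sense(); print(s["clock"],"tcp",rf(s["eef_pos"]),np.round(s["eef_pos"],1),"F",np.round(s["contact_force"],1))
    f=imaging.grab_frame("top");g=imaging.grab_frame("side"); h=cv2.cvtColor(g["image"],cv2.COLOR_RGB2HSV)
    m=brown(g,(190,180,262,240)); ys,xs=np.nonzero(m)
    print("side", [(int(v),int(xs[ys==v].min()),int(xs[ys==v].max())) for v in sorted(set(ys))])
    m=brown(f,(205,195,285,270)); ys,xs=np.nonzero(m)
    for v in sorted(set(ys)): q=xs[ys==v]; print("top",v,q.min(),q.max(),rf(onz(f,q.min(),v,38)),rf(onz(f,q.max(),v,38)))
    # expected pixel columns/rows of the base centre for a few y, at x taken from TCP+41
    x=rf(s["eef_pos"])[0]+41; z=30.2+x*np.tan(.122)
    for y in (-80,-70,-60,-50,30,40,50,60): w=FM+X*x+Y*y; print("exp",y,np.round(proj(g,[*w,z]),1),np.round(proj(f,[*w,z]),1))
    return f,g
E
python3 - <<'E'
from h import *
f,g=ends(); look('e4')
E
```

```text
11.85 tcp [-14.6 -25.5] [559.4 -39.6  16.3] F [-0.1 -0.4  0.1]
side [(207, 213, 234), (208, 212, 243), (209, 212, 242), (210, 212, 236), (211, 213, 236), (212, 206, 236), (213, 206, 237), (214, 206, 237), (215, 206, 236), (216, 206, 243), (217, 206, 243), (218, 206, 243), (219, 206, 243), (220, 206, 243), (221, 206, 243), (222, 208, 243), (223, 209, 243), (224, 210, 243), (225, 211, 243), (226, 212, 243), (227, 221, 242)]
top 239 231 237 [55.5 24.8] [36.4 20.6]
top 240 232 242 [51.6 27.2] [19.9 20.3]
top 241 231 240 [54.  31.1] [25.5 24.8]
top 242 236 239 [37.4 30.7] [27.9 28.7]
exp -80 [245.8 216.4] [247.  209.6]
exp -70 [242.3 216.7] [246.3 212.6]
exp -60 [238.7 216.9] [245.6 215.5]
exp -50 [235.2 217.1] [245.  218.5]
exp 30 [206.3 219.1] [239.5 242.5]
exp 40 [202.6 219.4] [238.8 245.5]
exp 50 [199.  219.6] [238.1 248.6]
exp 60 [195.3 219.9] [237.4 251.6]
11.95 tcp [559.8 -39.5  16.4] [-14.5 -25.8] yaw 1.362 F [ 0.3 -0.2  0.4]
```

View pics/e4.png

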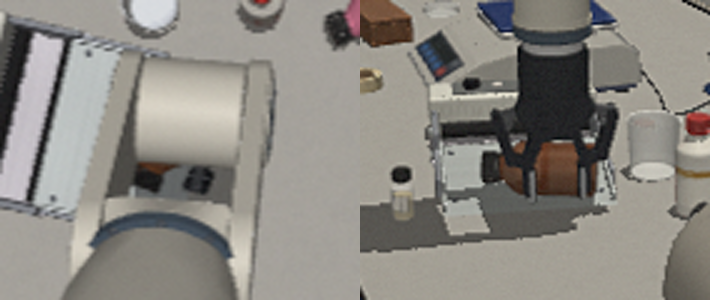

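The bottle (base near (243,217), neck near (206,217) in the full side image) is still yawed about 8–10°, cap leading. The right finger now bears near the base, so pushing on should square it.

>>> {"method": "arm_command", "body": {"deltas": [{"hand": 46, "tx": 2.5, "ty": 0, "tz": -0.3, "wx": 0, "wy": 0, "wz": 0}, {"hand": 46, "tx": 2.5, "ty": 0, "tz": -0.3, "wx": 0, "wy": 0, "wz": 0}, {"hand": 46, "tx": 2.5, "ty": 0, "tz": -0.3, "wx": 0, "wy": 0, "wz": 0}, {"hand": 46, "tx": 2.5, "ty": 0, "tz": -0.3, "wx": 0, "wy": 0, "wz": 0}, {"hand": 46, "tx": 2.5, "ty": 0, "tz": -0.3, "wx": 0, "wy": 0, "wz": -0.01}, {"hand": 46, "tx": 2.5, "ty": 0, "tz": -0.3, "wx": 0, "wy": 0, "wz": -0.01}, {"hand": 46, "tx": 2.5, "ty": 0, "tz": -0.3, "wx": 0, "wy": 0, "wz": -0.01}, {"hand": 46, "tx": 2.5, "ty": 0, "tz": -0.3, "wx": 0, "wy": 0, "wz": -0.01}]}}

```text
clock: 13.05
eef_pos: [563.6, -20.3, 19.0]
tcp_rot: [3.141, 0.0, 1.402]
contact_force: [-0.1, -6.6, 4.8]
opening: 0.539
grasp_force: 3.1
```

```bash
python3 -c "
from h import *
ends()"
```

```text
13.05 tcp [  5.1 -25.6] [563.6 -20.3  19. ] F [-0.1 -6.6  4.8]
side [(203, 214, 214), (204, 213, 242), (205, 212, 241), (206, 211, 235), (207, 212, 235), (208, 220, 235), (209, 207, 235), (210, 205, 235), (211, 206, 243), (212, 206, 243), (213, 206, 243), (214, 206, 243), (215, 206, 243), (216, 206, 243), (217, 206, 243), (218, 206, 243), (219, 208, 243), (220, 209, 243), (221, 210, 243), (222, 211, 243), (223, 212, 242), (224, 214, 242)]
top 238 227 235 [68.9 24.4] [43.5 18.9]
top 239 227 236 [68.2 27.5] [39.6 21.3]
top 240 230 235 [57.9 28.6] [42.1 25.1]
top 241 233 233 [47.7 29.7] [47.7 29.7]
exp -80 [244.8 213.1] [241.1 208.3]
exp -70 [241.3 213.3] [240.4 211.2]
exp -60 [237.8 213.5] [239.7 214.2]
exp -50 [234.3 213.8] [239.  217.2]
exp 30 [205.7 215.7] [233.5 241.2]
exp 40 [202.1 215.9] [232.8 244.2]
exp 50 [198.5 216.1] [232.1 247.3]
exp 60 [194.8 216.4] [231.4 250.3]
```

>>> {"method": "arm_command", "body": {"deltas": [{"hand": 46, "tx": 2.5, "ty": 0.3, "tz": -0.3, "wx": 0, "wy": 0, "wz": -0.015}, {"hand": 46, "tx": 2.5, "ty": 0.3, "tz": -0.3, "wx": 0, "wy": 0, "wz": -0.015}, {"hand": 46, "tx": 2.5, "ty": 0.3, "tz": -0.3, "wx": 0, "wy": 0, "wz": -0.015}, {"hand": 46, "tx": 2.5, "ty": 0.3, "tz": -0.3, "wx": 0, "wy": 0, "wz": -0.02}, {"hand": 46, "tx": 2.5, "ty": 0.3, "tz": -0.3, "wx": 0, "wy": 0, "wz": -0.02}, {"hand": 46, "tx": 2.5, "ty": 0.3, "tz": -0.3, "wx": 0, "wy": 0, "wz": -0.02}, {"hand": 46, "tx": 2.5, "ty": 0.3, "tz": -0.3, "wx": 0, "wy": 0, "wz": -0.02}, {"hand": 46, "tx": 2.5, "ty": 0.3, "tz": -0.3, "wx": 0, "wy": 0, "wz": -0.02}]}}

```text
clock: 14.15
eef_pos: [568.9, -0.9, 21.7]
tcp_rot: [3.14, 0.001, 1.548]
contact_force: [1.0, -7.5, 5.8]
opening: 0.538
grasp_force: 3.3
```

```bash
python3 -c "
from h import *
ends()"
```

```text
14.15 tcp [ 25.2 -26.8] [568.9  -0.9  21.7] F [ 1.  -7.5  5.8]
side [(199, 239, 240), (200, 223, 240), (201, 211, 232), (202, 211, 233), (203, 211, 233), (204, 211, 233), (205, 221, 234), (206, 206, 234), (207, 205, 241), (208, 204, 242), (209, 205, 242), (210, 205, 241), (211, 205, 241), (212, 205, 242), (213, 205, 242), (214, 205, 242), (215, 205, 242), (216, 205, 241), (217, 207, 241), (218, 208, 241), (219, 209, 240), (220, 211, 223), (221, 212, 214)]
top 237 222 234 [85.5 24.7] [47.4 16.4]
top 238 222 232 [84.7 27.8] [53.  20.9]
top 239 222 231 [84. 31.] [55.5 24.8]
top 240 223 230 [80.1 33.4] [57.9 28.6]
top 241 229 229 [60.4 32.4] [60.4 32.4]
exp -80 [243.8 209.7] [235.  206.9]
exp -70 [240.3 209.9] [234.3 209.9]
exp -60 [236.8 210.2] [233.6 212.8]
exp -50 [233.4 210.4] [233.  215.8]
exp 30 [205.1 212.2] [227.4 239.9]
exp 40 [201.6 212.5] [226.7 242.9]
exp 50 [198.  212.7] [226.  245.9]
exp 60 [194.4 212.9] [225.3 249. ]
```

>>> {"method": "arm_command", "body": {"deltas": [{"hand": 46, "tx": 2.5, "ty": 0.3, "tz": -0.3, "wx": 0, "wy": 0, "wz": 0}, {"hand": 46, "tx": 2.5, "ty": 0.3, "tz": -0.3, "wx": 0, "wy": 0, "wz": 0}, {"hand": 46, "tx": 2.5, "ty": 0.3, "tz": -0.3, "wx": 0, "wy": 0, "wz": 0}, {"hand": 46, "tx": 2.5, "ty": 0.3, "tz": -0.3, "wx": 0, "wy": 0, "wz": 0}, {"hand": 46, "tx": 2.5, "ty": 0, "tz": -0.3, "wx": 0, "wy": 0, "wz": 0}, {"hand": 46, "tx": 2.5, "ty": 0, "tz": -0.3, "wx": 0, "wy": 0, "wz": 0}, {"hand": 46, "tx": 2.5, "ty": 0, "tz": -0.3, "wx": 0, "wy": 0, "wz": 0}, {"hand": 46, "tx": 2.5, "ty": 0, "tz": -0.3, "wx": 0, "wy": 0, "wz": 0}]}}

```text
clock: 15.25
eef_pos: [569.5, 19.8, 23.5]
tcp_rot: [-3.142, -0.0, 1.547]
contact_force: [0.1, -3.2, 2.4]
opening: 0.538
grasp_force: 1.6
```

```bash
python3 -c "
from h import *
ends()"
```

```text
15.25 tcp [ 45.5 -23.1] [569.5  19.8  23.5] F [ 0.1 -3.2  2.4]
side [(197, 221, 238), (198, 210, 237), (199, 209, 231), (200, 209, 231), (201, 210, 231), (202, 218, 232), (203, 204, 241), (204, 204, 241), (205, 204, 241), (206, 204, 240), (207, 204, 241), (208, 205, 241), (209, 204, 241), (210, 205, 241), (211, 205, 241), (212, 205, 240), (213, 205, 240), (214, 207, 240), (215, 208, 240), (216, 209, 239), (217, 211, 222)]
top 236 216 227 [105.3  25.7] [70.4 18.1]
top 237 216 226 [104.5  28.8] [72.8 21.9]
top 238 216 225 [103.8  32. ] [75.2 25.8]
top 239 220 224 [90.4 32.4] [77.7 29.6]
exp -80 [242.8 206.4] [228.9 205.5]
exp -70 [239.3 206.6] [228.2 208.5]
exp -60 [235.9 206.8] [227.5 211.5]
exp -50 [232.5 207.1] [226.8 214.4]
exp 30 [204.6 208.8] [221.2 238.5]
exp 40 [201.1 209.1] [220.5 241.6]
exp 50 [197.5 209.3] [219.8 244.6]
exp 60 [194.  209.5] [219.1 247.6]
```

>>> {"method": "arm_command", "body": {"deltas": [{"hand": 46, "tx": 2.5, "ty": 0.6, "tz": -0.3, "wx": 0, "wy": 0, "wz": 0.01}, {"hand": 46, "tx": 2.5, "ty": 0.6, "tz": -0.3, "wx": 0, "wy": 0, "wz": 0.01}, {"hand": 46, "tx": 2.5, "ty": 0.6, "tz": -0.3, "wx": 0, "wy": 0, "wz": 0.01}, {"hand": 46, "tx": 2.5, "ty": 0.6, "tz": -0.3, "wx": 0, "wy": 0, "wz": 0.01}, {"hand": 46, "tx": 2.5, "ty": 0.6, "tz": -0.3, "wx": 0, "wy": 0, "wz": 0.01}, {"hand": 46, "tx": 2.5, "ty": 0.6, "tz": -0.3, "wx": 0, "wy": 0, "wz": 0.01}, {"hand": 46, "tx": 2.5, "ty": 0.5, "tz": -0.3, "wx": 0, "wy": 0, "wz": 0.01}, {"hand": 46, "tx": 2.5, "ty": 0.5, "tz": -0.3, "wx": 0, "wy": 0, "wz": 0.01}]}}

```text
clock: 16.35
eef_pos: [574.9, 39.1, 25.9]
tcp_rot: [-3.141, 0.0, 1.466]
contact_force: [-1.3, -3.2, 2.2]
opening: 0.537
grasp_force: 1.6
```

```bash
python3 -c "
from h import *
ends()"
```

```text
16.35 tcp [ 65.6 -24.4] [574.9  39.1  25.9] F [-1.3 -3.2  2.2]
side [(193, 237, 237), (194, 227, 238), (195, 220, 237), (196, 210, 231), (197, 209, 231), (198, 210, 232), (199, 218, 232), (200, 218, 240), (201, 204, 240), (202, 204, 240), (203, 203, 240), (204, 204, 240), (205, 204, 240), (206, 204, 240), (207, 204, 240), (208, 205, 240), (209, 205, 240), (210, 205, 239), (211, 205, 239), (212, 206, 238), (213, 207, 222), (214, 209, 222), (215, 210, 220)]
top 234 211 222 [122.6  22.8] [87.7 15.2]
top 235 212 224 [118.7  25.3] [80.6 17. ]
top 236 213 223 [114.8  27.8] [83.  20.8]
top 237 213 222 [114.   30.9] [85.5 24.7]
top 238 213 221 [113.3  34. ] [87.9 28.5]
top 239 219 220 [93.5 33. ] [90.4 32.4]
exp -80 [241.8 203.2] [222.8 204.1]
exp -70 [238.4 203.4] [222.1 207.1]
exp -60 [235.  203.6] [221.4 210.1]
exp -50 [231.6 203.8] [220.7 213.1]
exp 30 [204.  205.6] [215.1 237.2]
exp 40 [200.6 205.8] [214.3 240.2]
exp 50 [197.1 206. ] [213.6 243.3]
exp 60 [193.6 206.2] [212.9 246.3]
```

>>> {"method": "arm_command", "body": {"deltas": [{"hand": 46, "tx": 2.5, "ty": 0.1, "tz": -0.3, "wx": 0, "wy": 0, "wz": 0.005}, {"hand": 46, "tx": 2.5, "ty": 0.1, "tz": -0.3, "wx": 0, "wy": 0, "wz": 0.005}, {"hand": 46, "tx": 2.5, "ty": 0.1, "tz": -0.3, "wx": 0, "wy": 0, "wz": 0.005}, {"hand": 46, "tx": 2.5, "ty": 0.1, "tz": -0.3, "wx": 0, "wy": 0, "wz": 0.005}, {"hand": 46, "tx": 2.5, "ty": 0.1, "tz": -0.3, "wx": 0, "wy": 0, "wz": 0.01}, {"hand": 46, "tx": 2.5, "ty": 0.1, "tz": -0.3, "wx": 0, "wy": 0, "wz": 0.01}, {"hand": 46, "tx": 2.5, "ty": 0.1, "tz": -0.3, "wx": 0, "wy": 0, "wz": 0.01}, {"hand": 46, "tx": 2.5, "ty": 0.1, "tz": -0.3, "wx": 0, "wy": 0, "wz": 0.01}]}}

```text
clock: 17.45
eef_pos: [577.8, 58.4, 28.3]
tcp_rot: [-3.14, 0.001, 1.407]
contact_force: [-4.4, -11.5, 10.7]
opening: 0.537
grasp_force: 6.5
```

>>> {"method": "arm_command", "body": {"deltas": [{"hand": 46, "tx": 2.5, "ty": 0.1, "tz": -0.3, "wx": 0, "wy": 0, "wz": 0.01}, {"hand": 46, "tx": 2.5, "ty": 0.1, "tz": -0.3, "wx": 0, "wy": 0, "wz": 0.01}, {"hand": 46, "tx": 2.5, "ty": 0, "tz": -0.3, "wx": 0, "wy": 0, "wz": 0.01}, {"hand": 46, "tx": 2.5, "ty": 0, "tz": -0.3, "wx": 0, "wy": 0, "wz": 0.01}, {"hand": 46, "tx": 2.5, "ty": 0, "tz": -0.3, "wx": 0, "wy": 0, "wz": 0.005}, {"hand": 46, "tx": 2.5, "ty": 0, "tz": -0.3, "wx": 0, "wy": 0, "wz": 0}, {"hand": 46, "tx": 2.5, "ty": 0, "tz": -0.3, "wx": 0, "wy": 0, "wz": 0}, {"hand": 46, "tx": 2.5, "ty": 0, "tz": -0.3, "wx": 0, "wy": 0, "wz": 0}]}}

```text
clock: 18.45
eef_pos: [582.2, 78.1, 30.8]
tcp_rot: [-3.141, 0.001, 1.362]
contact_force: [-2.1, -7.0, 5.8]
opening: 0.542
grasp_force: 3.7
```

```bash
python3 -c "
from h import *
ends(); look('e5')"
```

```text
18.45 tcp [105.2 -23.5] [582.2  78.1  30.8] F [-2.1 -7.   5.8]
side [(188, 234, 234), (189, 233, 236), (190, 208, 235), (191, 208, 218), (192, 216, 218), (193, 215, 218), (194, 216, 218), (195, 202, 237), (196, 202, 238), (197, 202, 238), (198, 202, 238), (199, 202, 238), (200, 203, 238), (201, 203, 238), (202, 203, 238), (203, 203, 238), (204, 203, 238), (205, 205, 237), (206, 206, 237), (207, 207, 236), (208, 209, 219), (209, 211, 211)]
top 231 205 207 [144.   17.5] [137.6  16.1]
top 232 205 209 [143.2  20.7] [130.5  17.9]
top 233 205 209 [142.5  23.8] [129.7  21.1]
top 234 205 208 [141.7  27. ] [132.2  24.9]
top 235 205 207 [140.9  30.1] [134.6  28.8]
top 236 205 207 [140.2  33.3] [133.8  31.9]
exp -80 [239.9 197.1] [210.8 201.4]
exp -70 [236.6 197.3] [210.1 204.4]
exp -60 [233.3 197.5] [209.3 207.4]
exp -50 [230.  197.7] [208.6 210.4]
exp 30 [203.  199.3] [202.9 234.5]
exp 40 [199.6 199.5] [202.2 237.6]
exp 50 [196.2 199.7] [201.4 240.6]
exp 60 [192.8 200. ] [200.7 243.7]
18.55 tcp [582.4  78.6  30.7] [105.7 -23.6] yaw 1.362 F [-1.6 -4.3  3.9]
46.0 [[167.3, 34.5], [168.1, 16.0], [131.3, 15.3], [130.7, 33.8]]
```

View pics/e5.png

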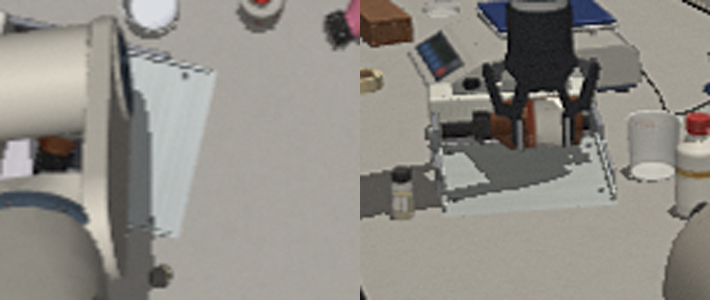

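The bottle is square on the upper ramp (crop body (500–595,125)), with the fingers against it and the bystanders untouched. I'm carrying on slowly over the crest.

>>> {"method": "arm_command", "body": {"deltas": [{"hand": 46, "tx": 2.5, "ty": 0, "tz": -0.3, "wx": 0, "wy": 0, "wz": 0}, {"hand": 46, "tx": 2.5, "ty": 0, "tz": -0.3, "wx": 0, "wy": 0, "wz": 0}, {"hand": 46, "tx": 2, "ty": 0, "tz": -0.3, "wx": 0, "wy": 0, "wz": 0}, {"hand": 46, "tx": 2, "ty": 0, "tz": -0.2, "wx": 0, "wy": 0, "wz": 0}, {"hand": 46, "tx": 2, "ty": 0, "tz": -0.2, "wx": 0, "wy": 0, "wz": 0}, {"hand": 46, "tx": 2, "ty": 0, "tz": -0.2, "wx": 0, "wy": 0, "wz": 0}, {"hand": 46, "tx": 2, "ty": 0, "tz": -0.2, "wx": 0, "wy": 0, "wz": 0}, {"hand": 46, "tx": 2, "ty": 0, "tz": -0.2, "wx": 0, "wy": 0, "wz": 0}]}}

```text
clock: 19.65
eef_pos: [586.2, 95.7, 32.4]
tcp_rot: [3.142, -0.001, 1.361]
contact_force: [0.5, 0.8, 0.4]
opening: 0.538
grasp_force: 0.0
```

>>> {"method": "arm_command", "body": {"deltas": [{"hand": 46, "tx": 2, "ty": 0, "tz": 0, "wx": 0, "wy": 0, "wz": 0}, {"hand": 46, "tx": 2, "ty": 0, "tz": 0, "wx": 0, "wy": 0, "wz": 0}, {"hand": 46, "tx": 1.5, "ty": 0, "tz": 0, "wx": 0, "wy": 0, "wz": 0}, {"hand": 46, "tx": 1.5, "ty": 0, "tz": 0, "wx": 0, "wy": 0, "wz": 0}, {"hand": 46, "tx": 1.5, "ty": 0, "tz": 0, "wx": 0, "wy": 0, "wz": 0}, {"hand": 46, "tx": 1.5, "ty": 0, "tz": 0, "wx": 0, "wy": 0, "wz": 0}, {"hand": 46, "tx": 1.5, "ty": 0, "tz": 0, "wx": 0, "wy": 0, "wz": 0}, {"hand": 46, "tx": 1.5, "ty": 0, "tz": 0, "wx": 0, "wy": 0, "wz": 0}]}}

```text
clock: 20.65
eef_pos: [588.9, 108.0, 32.6]
tcp_rot: [-3.142, 0.0, 1.362]
contact_force: [-0.1, -0.9, 0.2]
opening: 0.541
grasp_force: 0.0
```

```bash
python3 -c "
from h import *
ends()"
```

```text
20.65 tcp [135.9 -23.8] [588.9 108.   32.6] F [-0.1 -0.9  0.2]
side [(187, 215, 217), (188, 215, 217), (189, 215, 217), (190, 215, 217), (191, 214, 217), (192, 202, 236), (193, 201, 236), (194, 201, 236), (195, 201, 236), (196, 202, 236), (197, 202, 237), (198, 202, 237), (199, 202, 237), (200, 202, 237), (201, 202, 237), (202, 202, 236), (203, 204, 236), (204, 206, 234), (205, 207, 224)]
exp -80 [238.5 192.6] [201.4 199.3]
exp -70 [235.3 192.8] [200.7 202.3]
exp -60 [232. 193.] [199.9 205.2]
exp -50 [228.7 193.2] [199.2 208.2]
exp 30 [202.2 194.7] [193.4 232.4]
exp 40 [198.9 194.9] [192.7 235.5]
exp 50 [195.5 195.1] [191.9 238.5]
exp 60 [192.2 195.3] [191.2 241.6]
```

>>> {"method": "arm_command", "body": {"deltas": [{"hand": 46, "tx": 2, "ty": 0, "tz": 0, "wx": 0, "wy": 0, "wz": 0}, {"hand": 46, "tx": 2, "ty": 0, "tz": 0, "wx": 0, "wy": 0, "wz": 0}, {"hand": 46, "tx": 2, "ty": 0, "tz": 0, "wx": 0, "wy": 0, "wz": 0}, {"hand": 46, "tx": 2, "ty": 0, "tz": 0, "wx": 0, "wy": 0, "wz": 0}, {"hand": 46, "tx": 2, "ty": 0, "tz": 0, "wx": 0, "wy": 0, "wz": 0}, {"hand": 46, "tx": 1.5, "ty": 0, "tz": 0, "wx": 0, "wy": 0, "wz": 0}, {"hand": 46, "tx": 1.5, "ty": 0, "tz": 0, "wx": 0, "wy": 0, "wz": 0}, {"hand": 46, "tx": 1.5, "ty": 0, "tz": 0, "wx": 0, "wy": 0, "wz": 0}]}}

```text
clock: 21.75
eef_pos: [590.6, 116.9, 32.6]
tcp_rot: [-3.14, 0.008, 1.363]
contact_force: [-2.3, -38.0, 11.3]
opening: 0.539
grasp_force: 18.5
```

```bash
python3 -c "
from h import *
f,g=ends()
for y in (-75,32): print('seat',proj(g,[*(FM+X*193+Y*y),44]))"
```

```text
21.75 tcp [144.9 -23.7] [590.6 116.9  32.6] F [ -2.3 -38.   11.3]
side [(187, 215, 217), (188, 214, 217), (189, 214, 217), (190, 213, 235), (191, 204, 236), (192, 202, 236), (193, 201, 236), (194, 201, 236), (195, 201, 236), (196, 202, 236), (197, 202, 236), (198, 202, 237), (199, 202, 236), (200, 202, 237), (201, 202, 236), (202, 202, 236), (203, 205, 236), (204, 206, 234), (205, 207, 224)]
exp -80 [238.1 191.3] [198.6 198.6]
exp -70 [234.9 191.5] [197.9 201.6]
exp -60 [231.6 191.7] [197.2 204.6]
exp -50 [228.4 191.9] [196.5 207.6]
exp 30 [202.  193.4] [190.6 231.8]
exp 40 [198.7 193.6] [189.9 234.9]
exp 50 [195.4 193.8] [189.1 237.9]
exp 60 [192. 194.] [188.4 241. ]
seat [236.2597229  193.39239711]
seat [201.34041737 195.430465  ]
```

The bottle is against its stop, and the force rose to 38 N. I back off at once.

>>> {"method": "arm_command", "body": {"deltas": [{"hand": 46, "tx": -3, "ty": 0, "tz": 0, "wx": 0, "wy": 0, "wz": 0}, {"hand": 46, "tx": -3, "ty": 0, "tz": 0, "wx": 0, "wy": 0, "wz": 0}, {"hand": 46, "tx": -4, "ty": 0, "tz": 0, "wx": 0, "wy": 0, "wz": 0}, {"hand": 46, "tx": -8, "ty": 0, "tz": 0, "wx": 0, "wy": 0, "wz": 0}, {"hand": 46, "tx": -15, "ty": 0, "tz": 0, "wx": 0, "wy": 0, "wz": 0}, {"hand": 46, "tx": -20, "ty": 0, "tz": -10, "wx": 0, "wy": 0, "wz": 0}, {"hand": 46, "tx": -20, "ty": 0, "tz": -40, "wx": 0, "wy": 0, "wz": 0}, {"hand": 46, "tx": -20, "ty": 0, "tz": -50, "wx": 0, "wy": 0, "wz": 0}]}}

```text
clock: 22.85
eef_pos: [571.3, 29.4, 133.4]
tcp_rot: [-3.14, 0.001, 1.361]
contact_force: [-0.1, -0.4, 0.3]
opening: 0.544
grasp_force: 0.0
```

>>> {"method": "arm_command", "body": {"deltas": [{"hand": 46, "tx": -30, "ty": 0, "tz": -50, "wx": 0, "wy": 0, "wz": 0}, {"hand": 46, "tx": -40, "ty": 0, "tz": -40, "wx": 0, "wy": 0, "wz": 0}, {"hand": 46, "tx": -55, "ty": 0, "tz": 0, "wx": 0, "wy": 0, "wz": 0}, {"hand": 46, "tx": -55, "ty": 0, "tz": 0, "wx": 0, "wy": 0, "wz": 0}, {"hand": 46, "tx": -55, "ty": 0, "tz": 0, "wx": 0, "wy": 0, "wz": 0}, {"hand": 46, "tx": -55, "ty": 0, "tz": 0, "wx": 0, "wy": 0, "wz": 0}, {"hand": 46, "tx": 0, "ty": 0, "tz": 0, "wx": 0, "wy": 0, "wz": 0}, {"hand": 46, "tx": 0, "ty": 0, "tz": 0, "wx": 0, "wy": 0, "wz": 0}]}}

```text
clock: 23.85
eef_pos: [511.6, -253.0, 222.9]
tcp_rot: [-3.142, -0.0, 1.36]
contact_force: [-0.7, 0.1, -0.1]
opening: 0.536
grasp_force: 0.0
```

```bash
python3 - <<'E'
from h import *
f,g=imaging.grab_frame("top"),imaging.grab_frame("side"); print(r.sense()["clock"],r.sense()["eef_pos"])
k=max(cv2.findContours(brown(f,(160,180,235,270)),0,1)[0],key=cv2.contourArea)
print(cv2.contourArea(k),[rf(onz(f,*p,44)).tolist() for p in cv2.boxPoints(cv2.minAreaRect(k))])
ys,xs=np.nonzero(brown(f,(160,180,235,270)))
for v in range(ys.min(),ys.max()+1,2):
    q=xs[ys==v]
    if len(q): print(v,q.min(),q.max(),rf(onz(f,q.min()-.5,v,44)),rf(onz(f,q.max()+.5,v,44)))
E
```

```text
23.95 [ 512.22876439 -251.86372195  222.8301208 ]
225.5 [[215.7, 32.6], [215.4, -17.5], [156.0, -15.7], [156.5, 34.3]]
180 204 205 [ 186.7 -144.1] [ 180.3 -145.5]
200 190 194 [216. -70.] [200.  -73.5]
202 190 201 [214.4 -63.6] [176.1 -71.9]
204 190 206 [212.8 -57.2] [158.6 -69. ]
206 200 206 [179.4 -57.8] [157.1 -62.6]
218 186 195 [214.7 -10. ] [182.9 -16.9]
220 185 203 [216.3  -3. ] [156.  -16.1]
222 185 203 [214.7   3.3] [154.4  -9.8]
224 184 202 [216.4  10.3] [156.1  -2.8]
226 185 201 [211.6  16. ] [157.7   4.2]
228 186 201 [206.9  21.6] [156.2  10.5]
230 186 200 [205.4  27.8] [157.9  17.5]
232 187 197 [200.7  33.4] [165.9  25.8]
```

```bash
python3 - <<'E'
from h import *
f=imaging.grab_frame("top")["image"][:,:,::-1]; o=cv2.imread("pics/top0.png")
d=cv2.absdiff(f,o).max(2)
for n,(u,v) in dict(stopper=(205,177),beaker=(235,186),small=(272,186),vial=(238,277),petri=(363,253),pink=(316,187)).items():
    print(n,(d[v-9:v+10,u-9:u+10]>40).mean().round(3))
print(r.sense()["contact_force"])
E
```

```text
stopper 0.0
beaker 0.0
small 0.0
vial 0.0
petri 0.568
pink 0.0
[1.26757216 0.40114825 0.28911077]
```

```bash
python3 - <<'E'
from h import *
f=imaging.grab_frame("side")["image"][:,:,::-1]; o=cv2.imread("pics/side0.png")
print("petri",(cv2.absdiff(f,o).max(2)[290:315,230:266]>60).mean())
print(r.sign_off())
E
```

```text
petri 0.0
the job is handed in; nothing more can be done
None
```

The brown bottle now lies straight in the trough against the rear roller, the hand is clear and nothing else moved; the job was handed in at about 24 s, though pressing the bottle against its stop briefly gave 38 N (limit 40 N), and the fingers lost it for its last 20 mm or so as it dropped over the crest into the trough.

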